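# Isolate the extractor, then fish the dropped nut out of its port with the tongs

### The job

The arbor nut has dropped into the open spigot of the extraction port. First isolate the extractor: take the key out of the oak tool block, push it fully home in the slot of the key switch, turn it clockwise to its stop and leave it there; do not touch the nut before that. Then take the scissor tongs from the block, reach down into the spigot with them, close their jaws on the nut (not your fingers) and lift it out; finish while still holding it in the squeezed tongs, at rest, at least 5 cm above the spigot's rim, leaving the other things on the table where they lie.

Things in the scene. Friction and masses are not known exactly. Their poses are not given: they have to be found in the camera images.
- tool_block: oak block, 150 (x) x 86 (y) x 85 mm high, origin under its centre; the tongs stand upright in a pocket 60 mm deep 40 mm along its -x axis, the key in a slot 45 mm along its +x axis. Fixed; left or right of the port. Beware on the right side: the fixed red saw guard hangs 0.16 to 0.31 m above the table from x = 0.63 m on, at y under 0
- switch_key: steel key standing upright, 50 g. Origin on the axis at its shoulder (the level that rests on the block's top face); z up. Below the origin a flat blade 15 mm (x) x 5 mm (y) x 24 mm long with a tapered end; above it a bow 8 mm thick (y), 24 mm wide (x) for the first 8 mm, then 30 mm wide, to 38 mm high. The bow is pinched across its 8 mm thickness, along y
- key_bow (a point): point in the middle of the key's bow, 26 mm above its shoulder: where to pinch
- key_tip (a point): centre of the lower end of the key's blade, 24 mm below its shoulder
- key_switch: grey control box 90 (x) x 120 (y) x 70 mm high, origin under its centre; in the middle of its top a key barrel of 30 mm diameter in a steel collar 41 mm across (1 mm high). Fixed to the table; it stands on the other side of the port from the block
- key_slot (a point): centre of the mouth of the key slot, level with the top of the box, turning with the barrel; z up. The slot is 18 mm long (along this frame's y) x 7.5 mm wide (x) x 32 mm deep, so the key's wide side (its x) lies along this frame's y; a half turn of the key makes no difference. The key is fully home with its shoulder on the barrel's face
- barrel (a joint): angle of the key barrel: 0 = on, growing clockwise seen from above to a stop at 1.05 = isolated; starts between 0 and 0.12. It turns against light friction (0.06 N m) and stays where it is left; the key has about 0.17 rad of play in the slot, so turn the key about 0.25 rad beyond the angle wanted
- tongs: steel scissor tongs standing upright in the block, 120 g, 157 mm tall, 18 mm thick (x); origin at the pivot, z up. They close along y; this half has the +y handle and -y jaw. Handles end 86 mm above the pivot; 60 mm above it each has a black finger roll (13 mm thick, along x), 59 mm over both when open: grip there. Tips 70 mm below the pivot; lift 75 mm to leave the block
- tongs_arm (a joint): angle between the halves of the tongs: 0 = sprung open, growing as they close; about 0.37 on the nut, 0.6 shut empty. A spring opens them (4 N at the handles, 7 N when on the nut). Squeezed to about 52 mm over the handles the tongs hang firmly from the gripper, jaws 37 mm apart; to 44 mm, 29 mm apart; to about 37 mm, on the nut. Per 10 mm of squeeze the tips sink about 3 mm
- grip_a (a point): outermost point of the +y handle's finger roll, 60 mm above the pivot
- grip_b (a point): the same of the -y handle
- tip_a (a point): inner edge of the foot of the -y jaw (13 mm wide in x, 5 mm thick); tips are 46 mm apart inside, 56 mm outside, when open
- tip_b (a point): inner edge of the foot of the +y jaw
- dust_port: aluminium extraction port, fixed to the table: a flat duct with a round open spigot standing on it, 100 mm inside diameter, 3 mm wall (111 mm over the bead near the rim). Origin under the spigot's axis; the spigot's inner floor, a shut slide, is at 28 mm, the rim at 118 mm
- port_rim (a point): centre of the spigot's rim, 118 mm above the table
- nut: steel hexagon nut lying flat on the spigot's floor, 20 mm across the flats (along its x), 23 mm across the corners (along its y), 10 mm high, 18 g; origin at the centre of its underside, z up
- flange: bystander: round steel blade flange, 91 mm, 16 mm high, behind the port
- offcut: bystander: oak offcut 50 x 85 x 22 mm, in front of the port
- wedge: bystander: oak wedge 32 x 95 x 21 mm, in front of the port
- tape: bystander: roll of tape, 109 mm across, 19 mm high

How it is judged:
On the way, in this order (a step that is already met when the one before it is completed fails the run):
1. the key is fully home in the switch and turned to the isolated stop (value of joint barrel above 0.9 rad and z of key_tip in the frame of key_slot below -0.018 m and horizontal distance between key_tip and key_slot below 0.006 m), for 0.2 s.
2. the nut is held in the tongs, lifted clear of the spigot (height (world z) of nut above 0.168 m and contact force between tongs_arm and nut above 1 N and contact force between the fingers and tongs above 1 N and contact force between each of the fingers, dust_port and nut below 0.05 N), for 0.2 s.
At the end, for the whole second after the job is handed in: Barrel past 0.9 rad with the key 18 mm or more deep in its slot; the nut's underside over 168 mm above the table (5 cm above the rim), squeezed by the tongs' jaws (over 1 N), touched by neither fingers nor port, slower than 30 mm/s; the gripper still holds the tongs (all of step 1 and all of step 2 and linear speed of nut below 0.03 m/s); the arm keeps its last pose, push and grip.
It fails at once if the nut is touched by the fingers (contact force between the fingers and nut above 0.2 N).
It fails at once if the nut is touched with the tongs before the extractor is isolated (contact force between tongs and nut above 0.2 N and value of joint barrel below 0.85 rad).
It fails at once if a bystander is moved by more than 3 cm (distance of any of flange, offcut, wedge, tape from where it was at the start of the episode above 0.03 m).
It also fails if it takes over 61 s, if anything falls off the work surface, if the arm or the gripper's body presses on something with over 40 N, if the wrist force passes 120 N, or if a joint passes its speed limit or range.

### The arm

A 6-joint arm with a two-finger parallel gripper is mounted at the origin on the work surface; the furniture and walls round the work are solid. World frame = base frame: x ahead of the robot, y to its left, z up, the work surface at z = 0. Lengths are in m, angles in rad, forces in N, time in s.
With the tool pointing down it reaches from about 0.225 to 0.875 m from the base axis. Payload 3.4 kg.
Tool frame: the origin (TCP) lies at the very end of the fingers, on their centre line; the grasp point (between the pads) lies 19 mm behind it; z points along the fingers, y is the line along which they close (so a half turn about z gives the same grasp; the last joint's range is limited). The gripper opens to 85 mm and grips with 20 to 120 N. Pads are 22 mm wide; open, the fingers measure 114 mm over their backs; the gripper's body (76 mm by 85 mm) begins 54 mm behind the grasp point. The pads swing forward as they close: fully open they stand 13 mm farther back than shut.
Start: joints at [1.147, 0.276, 1.505, -0, 1.361, -0.121], TCP at [0.171, 0.549, 0.231] pointing down, gripper open.
Joint ranges: [-2.89, 2.89], [-0.75, 2.08], [0.22, 2.7], [-1.18, 4.32], [0.11, 2.71], [-2.7, 2.7]. Speed limits (rad/s): [2.57, 2.57, 3.14, 3.14, 3.14, 3.14].

### API

Orientations are given as a rotation vector (axis times angle).
In Python, from cell import manip, vision gives the robot as it stands.
- The arm moves only by the shell command python3 -m inch 'ROWS'. ROWS is a JSON object of lists of equal length, an entry for each row: "dp": the shift along the tool's x, y, z in units of 30 mm (1.0 is 30 mm), a list of three; "yaw": the turn about the tool's z in rad; "fingers": the opening, from -1 (shut) to 1 (fully open). A call has 1 to 5 rows; each row shifts and turns the commanded pose from where the row before left it, along the tool's axes as they then stand; what a row does not reach is not made up. A row lasts 1/8 s, in which the tool goes at most 62.5 mm and 10.7 degrees, less where a joint would pass 70% of its speed; a pose out of reach is approached as far as the arm can. A call is refused whole if a number of a shift passes 1 or a number of a turn 0.188, either way. A call with a gripper value outside its range is refused whole. The fingers move at their own pace and stop on an object; the grip force is fixed at half the most. Time passes only in rows, so rows that do not move let the fingers close. It gives the time, the measured TCP pose, the force, the opening and the grip force at its end, in the units of the state.
- manip.observe(): the state, without advancing time (a new reading comes with each control period).
- vision.read_camera(name): name is "side" or "top" or "wrist"; returns a dict with "frame" (400x640x3 uint8, blue, green, red), "depth" (400x640 float32, m along the optical axis (not along the pixel's ray), 0 where there is no reading), "mtx" (3x3 intrinsics, pixels), "D" ([k1, k2, p1, p2, k3] as OpenCV has them; the pictures are not rectified), "cam_to_world" (4x4, takes a point from camera to world coordinates); the wrist camera has in their place "mount" (4x4, takes a point from camera to tool coordinates, whose origin is the TCP and whose axes are the flange's). Camera axes: x right, y up, looking along -z (the intrinsics and any distortion apply to the point x, -y, -z); pixel columns grow to the right and rows downward; lengths in m; the calibration is good to about 2 mm. A picture is of the moment at which its call begins: read the wrist's pose just before it.
- manip.finish_job(): hands the job in; it is judged then, once.
The state is a dict: "time_s": time; "joints": joint angles; "dq": joint speeds; "joint_efforts": joint torques, N m; "ee_pos": TCP position; "ee_rot": TCP orientation; "contact_force": force on the tool from outside, world axes, zero at the start; "moment": the same for the moment, N m; "gripper_width": opening from 0.0 (shut) to 1.0 (fully open); "grasp_force": force on a finger pad.
Only numpy, scipy, OpenCV 4.12 (cv2) and the standard library are available. Lean on these libraries where they do the work, as an engineer would, in place of code of your own. Each camera call takes 0.05 s, during which the arm holds its last target. There are 200 camera calls.

## Working session

There is one attempt and no reset: what is moved stays moved. The work goes in short steps, Python scripts to look and compute and a shell command to move; the robot and the scene stay as the last step left them, time stands still between calls to the robot, and variables do not carry over. Pictures are saved under pics/ and viewed, at most 13 in all, crops included, and the job is handed in when it is done.

```bash
ls; mkdir -p pics
cat > h.py <<'E'
import numpy as np, cv2
from cell import manip, vision
from scipy.spatial.transform import Rotation as R
def pts(name):
    s=manip.observe(); c=vision.read_camera(name)
    d=c['depth']; h,w=d.shape
    u,v=np.meshgrid(np.arange(w),np.arange(h))
    n=cv2.undistortPoints(np.stack([u,v],-1).reshape(-1,1,2).astype(np.float64),c['mtx'],np.array(c['D'])).reshape(h,w,2)
    P=np.stack([n[...,0]*d,-n[...,1]*d,-d],-1)
    if 'cam_to_world' in c: T=np.array(c['cam_to_world'])
    else:
        T=np.eye(4);T[:3,:3]=R.from_rotvec(s['ee_rot']).as_matrix();T[:3,3]=s['ee_pos'];T=T@np.array(c['mount'])
    W=P@T[:3,:3].T+T[:3,3]; W[d<=0]=np.nan
    return c['frame'],W,T
E
python3 - <<'E'
from h import *
print(manip.observe())
for n in ['top','side']:
    f,W,T=pts(n); cv2.imwrite(f'pics/{n}0.png',f); np.save(f'{n}0.npy',W); print(n,T.round(3).tolist())
E
```

```text
pics
{'time_s': 0.0, 'joints': array([ 1.14701873e+00,  2.76643149e-01,  1.50615255e+00, -3.21801568e-05,
        1.36068454e+00, -1.20981143e-01]), 'dq': array([ 0.00036195, -0.00129271,  0.00071826,  0.00088458, -0.00177341,
        0.00125083]), 'joint_efforts': array([ 2.32467894e-03, -4.16780162e+01, -2.45810598e+01,  3.13236551e-04,
        1.06414862e-02,  8.73011061e-06]), 'ee_pos': array([0.17124592, 0.54835274, 0.23040451]), 'ee_rot': array([-4.73733929e-01, -3.10518475e+00,  2.86856869e-03]), 'contact_force': array([-0.14190828, -0.48787043,  0.56234296]), 'moment': array([0.007405  , 0.00144313, 0.00417646]), 'grasp_force': 0.0, 'gripper_width': 1.00056431087001}
top [[0.004, 0.992, -0.13, 0.376], [-1.0, 0.004, -0.006, -0.013], [-0.006, 0.13, 0.992, 1.289], [0.0, 0.0, 0.0, 1.0]]
side [[0.916, 0.317, -0.245, 0.337], [-0.4, 0.696, -0.596, -0.511], [-0.018, 0.644, 0.765, 0.783], [0.0, 0.0, 0.0, 1.0]]
```

View pics/top0.png

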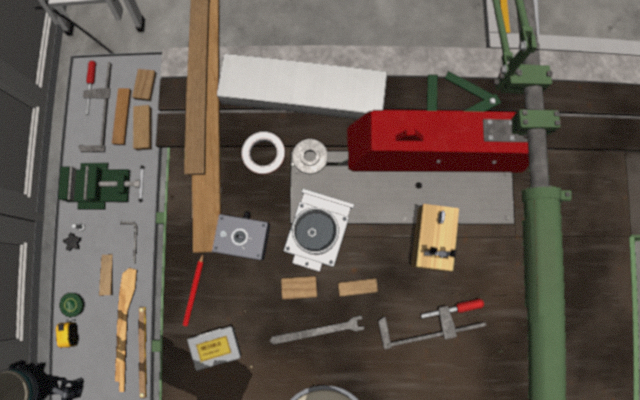

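View pics/side0.png

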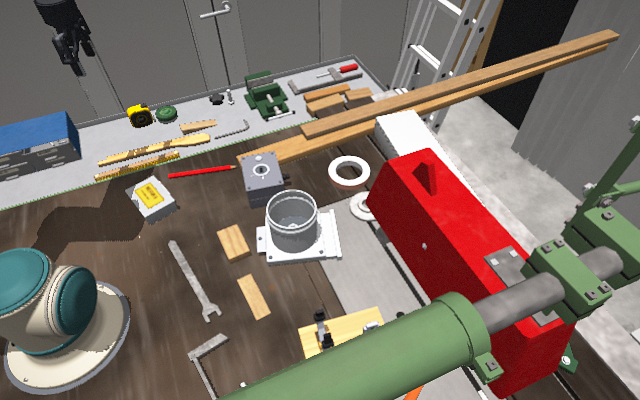

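The top view shows the block at (437,238), with the key at (441,215) and the tongs at (437,252). The switch is at (241,237), the spigot at (316,230) with the nut at about (312,232). The red guard is just beyond the key. I'll measure these next.

Run:
```python
from h import *
W=np.load('top0.npy'); f=cv2.imread('pics/top0.png')
def box(u0,u1,v0,v1,zl,zh,name):
    Q=W[v0:v1,u0:u1].reshape(-1,3); m=(Q[:,2]>zl)&(Q[:,2]<zh); Q=Q[m]
    r=cv2.minAreaRect((Q[:,:2]*1000).astype(np.float32)); print(name,len(Q),'mean',Q.mean(0).round(4),'rect',np.round(r[0],1),np.round(r[1],1),round(r[2],1))
    return Q
box(405,475,195,280,.075,.095,'block')
box(430,455,200,230,.1,.14,'key')
box(405,475,230,275,.11,.2,'tongs')
Q=box(405,475,230,275,.155,.2,'tongs top')
box(205,280,205,265,.062,.078,'switch')
Q=box(285,350,200,260,.108,.13,'rim')
q=Q[:,:2];A=np.c_[2*q,np.ones(len(q))];s=np.linalg.lstsq(A,(q**2).sum(1),rcond=None)[0];print('circ',s[:2],np.sqrt(s[2]+s[0]**2+s[1]**2))
Q=box(295,335,212,250,.02,.034,'floor');
box(295,335,212,250,.0345,.045,'nut')
cv2.imwrite('pics/c1.png',np.hstack([cv2.resize(f[200:280,400:480],(400,400),interpolation=2),cv2.resize(f[205:265,210:270],(400,400),interpolation=2)]))
for n,(u,v) in dict(guard=(440,150),pipe=(545,300),pipe2=(535,150),saw=(360,150),clamp=(465,305)).items(): print(n,W[v,u].round(3))
```

```text
block 2032 mean [ 0.4819 -0.2678  0.0842] rect [ 479.1 -269.2] [ 89.3 151.4] 83.1
key 62 mean [ 0.5222 -0.2731  0.1162] rect [ 523.2 -273.7] [ 8.3 28.4] 85.5
tongs 147 mean [ 0.4387 -0.2633  0.1531] rect [ 438.7 -263.7] [60.2 17.4] 82.5
tongs top 95 mean [ 0.4395 -0.2576  0.1682] rect [ 439.9 -263.9] [60.6 16.5] 84.6
switch 1825 mean [0.4785 0.2032 0.0693] rect [479.1 204.3] [120.5  90.6] 80.6
rim 218 mean [0.4926 0.0217 0.116 ] rect [490.6  21.2] [104.2 106.5] 1.3
circ [0.49125817 0.02099205] 0.05139494742519776
floor 1189 mean [0.4951 0.0228 0.0273] rect [499.2  24.9] [93.1 97.3] 0.2
nut 61 mean [0.5076 0.0289 0.0384] rect [503.9  18.7] [95.9 75.9] 70.5
guard [ 0.634 -0.233  0.3  ]
pipe [ 0.34  -0.393  0.401]
pipe2 [ 0.617 -0.397  0.377]
saw [ 0.647 -0.076  0.248]
clamp [ 0.315 -0.348  0.023]
```

View pics/c1.png

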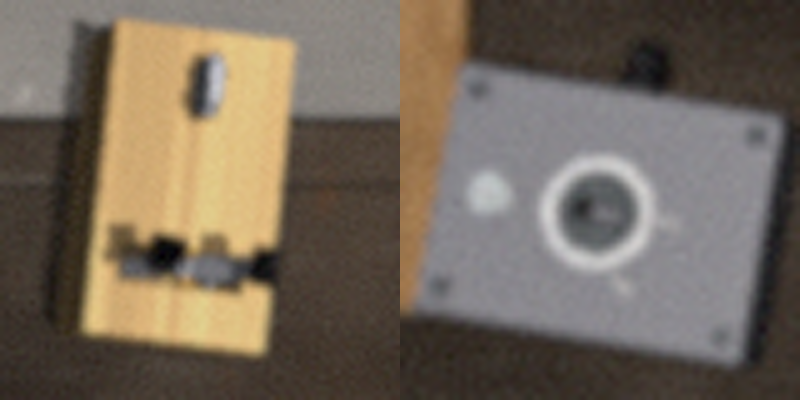

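```bash
cat >> h.py <<'E'
def goal(x,y,z,ydeg=None):
    "shift in tool axes (30 mm units, current axes), then yaw; ydeg: world heading of tool y (mod 180)"
    s=manip.observe(); M=R.from_rotvec(s['ee_rot']).as_matrix(); p=np.array(s['ee_pos'])
    d=M.T@(np.array([x,y,z])-p)/.03
    h=np.degrees(np.arctan2(M[1,1],M[0,1]))
    print('t',round(s['time_s'],2),'pos',p.round(4),'zax',M[:,2].round(3),'yhead',h.round(2),'J6',s['joints'][5].round(3),'w',round(s['gripper_width'],3),'F',np.round(s['contact_force'],1),round(s['grasp_force'],1))
    print('dp',d.round(3),end=' ')
    if ydeg is not None:
        a=(ydeg-h+90)%180-90   # world ccw
        print('yaw(tool z down => neg of ccw):',np.radians(-a).round(3),end=' ')
    print()
E
python3 - <<'E'
from h import *
goal(.47,-.26,.28,84.5)
print(np.array(vision.read_camera('wrist')['mount']).round(3).tolist(), vision.read_camera('wrist')['mtx'])
E
```

```text
t 0.1 pos [0.1713 0.5484 0.2305] zax [-0.001 -0.002 -1.   ] yhead 72.65 J6 -0.121 w 1.005 F [0.2 0.  0.1] 0.0
dp [-17.54  -22.754  -1.615] yaw(tool z down => neg of ccw): -0.207 
[[0.0, 0.964, 0.267, 0.068], [1.0, -0.001, 0.001, 0.0], [0.001, 0.267, -0.964, -0.141], [0.0, 0.0, 0.0, 1.0]] [[306.64055489   0.         321.84349228]
 [  0.         306.64055489 202.12181952]
 [  0.           0.           1.        ]]
```

```bash
for i in 1; do 
python3 -m inch '{"dp":[[-0.4,-0.5,-0.3],[-0.76,-0.98,-0.3],[-0.76,-0.98,-0.3],[-0.76,-0.98,-0.3],[-0.76,-0.98,-0.3]],"yaw":[0,0,0,0,0],"fingers":[1,1,1,1,1]}' >/dev/null
python3 -m inch '{"dp":[[-0.76,-0.98,0],[-0.76,-0.98,0],[-0.76,-0.98,0],[-0.76,-0.98,0],[-0.76,-0.98,0]],"yaw":[0,0,0,0,0],"fingers":[1,1,1,1,1]}' >/dev/null
python3 -m inch '{"dp":[[-0.76,-0.98,0],[-0.76,-0.98,0],[-0.76,-0.98,0],[-0.76,-0.98,0],[-0.76,-0.98,0]],"yaw":[0,0,0,0,0],"fingers":[1,1,1,1,1]}' >/dev/null
python3 -m inch '{"dp":[[-0.76,-0.98,0],[-0.76,-0.98,0],[-0.76,-0.98,0],[-0.76,-0.98,0],[-0.76,-0.98,0]],"yaw":[0,0,0,0,0],"fingers":[1,1,1,1,1]}' >/dev/null
python3 -m inch '{"dp":[[-0.76,-0.98,0],[-0.76,-0.98,0],[-0.76,-0.98,0],[-0.5,-0.5,0]],"yaw":[0,0,-0.1,-0.107],"fingers":[1,1,1,1]}'
done
python3 - <<'E'
from h import *
goal(.47,-.26,.28,84.5)
f,W,T=pts('wrist'); cv2.imwrite('pics/w1.png',f); np.save('w1.npy',W)
E
```

```text
time_s: 3.2
ee_pos: [0.4751, -0.2559, 0.2768]
ee_rot: [-0.148, -3.138, 0.001]
contact_force: [-0.3, 0.3, -0.2]
gripper_width: 1.0
grasp_force: 0.0
t 3.2 pos [ 0.4751 -0.2559  0.2768] zax [-0.    -0.001 -1.   ] yhead 84.59 J6 -2.099 w 1.0 F [-0.3  0.3 -0.2] 0.0
dp [ 0.158 -0.153 -0.107] yaw(tool z down => neg of ccw): 0.002
```

View pics/w1.png

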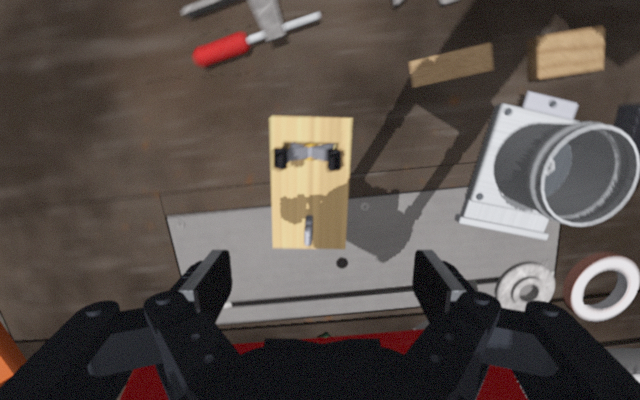

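The wrist view shows the key at (308,230), the tongs at (308,155) and the block between them. Next I'll get their exact poses.

Run:
```python
from h import *
W=np.load('w1.npy')
def box(u0,u1,v0,v1,zl,zh,name):
    Q=W[v0:v1,u0:u1].reshape(-1,3); m=(Q[:,2]>zl)&(Q[:,2]<zh); Q=Q[m]
    r=cv2.minAreaRect((Q[:,:2]*1000).astype(np.float32)); print(name,len(Q),'med',np.median(Q,0).round(4),'rect',np.round(r[0],1),np.round(r[1],1),round(r[2],1))
box(262,360,110,255,.075,.09,'block')
box(295,325,205,250,.092,.13,'key')
box(295,325,205,250,.118,.13,'keytop')
box(262,360,130,180,.12,.2,'tongs')
box(262,360,130,180,.165,.2,'tongstop')
box(262,360,130,180,.14,.16,'rolls')
```

```text
block 8519 med [ 0.4819 -0.2685  0.0839] rect [ 479.6 -269.9] [ 86.4 150.7] 82.7
key 236 med [ 0.5183 -0.2743  0.12  ] rect [ 523.7 -275.3] [ 8.2 29.7] 82.9
keytop 141 med [ 0.5235 -0.2752  0.1212] rect [ 523.5 -275.7] [ 7.5 21.2] 83.8
tongs 858 med [ 0.4381 -0.2777  0.1589] rect [ 439.5 -264.3] [59.  17.7] 82.6
tongstop 314 med [ 0.4394 -0.247   0.1804] rect [ 439.7 -264.5] [51.8 11.9] 82.7
rolls 289 med [ 0.4371 -0.2814  0.1578] rect [ 439.5 -264.3] [59.  17.7] 82.6
```

Run:
```python
from h import *
goal(.524,-.2755,.15,82.75); goal(.524,-.2755,.092,82.75)
```

```text
t 3.25 pos [ 0.4768 -0.2579  0.2765] zax [ 0.001 -0.003 -1.   ] yhead 84.69 J6 -2.101 w 1.005 F [ 2.4 -2.3  0.7] 0.0
dp [-1.614 -0.428  4.219] yaw(tool z down => neg of ccw): 0.034 
t 3.25 pos [ 0.4768 -0.2579  0.2765] zax [ 0.001 -0.003 -1.   ] yhead 84.69 J6 -2.101 w 1.005 F [ 2.4 -2.3  0.7] 0.0
dp [-1.611 -0.422  6.152] yaw(tool z down => neg of ccw): 0.034
```

```bash
python3 -m inch '{"dp":[[-0.5,-0.14,0.5],[-0.5,-0.14,1],[-0.6,-0.14,1],[0,0,1],[0,0,0.7]],"yaw":[0,0.034,0,0,0],"fingers":[1,0.4,0,0,0]}' >/dev/null
python3 -m inch '{"dp":[[0,0,0],[0,0,0]],"yaw":[0,0],"fingers":[0,0]}'
python3 - <<'E'
from h import *
goal(.524,-.2755,.092,82.75)
f,W,T=pts('wrist')
Q=W[150:399,230:420].reshape(-1,3);m=(Q[:,2]>.1)&(Q[:,2]<.128)&(abs(Q[:,0]-.524)<.03)&(abs(Q[:,1]+.2755)<.012);Q=Q[m]
r=cv2.minAreaRect((Q[:,:2]*1000).astype(np.float32));print(len(Q),r)
E
```

```text
time_s: 4.12
ee_pos: [0.5227, -0.2711, 0.1509]
ee_rot: [0.204, 3.134, -0.001]
contact_force: [0.3, 0.1, -0.4]
gripper_width: 0.499
grasp_force: 0.0
t 4.12 pos [ 0.5227 -0.2711  0.1509] zax [ 0.001 -0.    -1.   ] yhead 82.56 J6 -2.038 w 0.499 F [ 0.3  0.1 -0.4] 0.0
dp [-0.059 -0.138  1.965] yaw(tool z down => neg of ccw): -0.003 
629 ((523.20751953125, -275.2036437988281), (8.036715507507324, 29.167634963989258), 82.59161376953125)
```

```bash
python3 -m inch '{"dp":[[-0.03,-0.135,0.4],[0,0,0.8],[0,0,0.76],[0,0,0],[0,0,0]],"yaw":[0,0,0,0,0],"fingers":[0,0,0,0,-1]}'
python3 -m inch '{"dp":[[0,0,0],[0,0,0],[0,0,0],[0,0,0]],"yaw":[0,0,0,0],"fingers":[-1,-1,-1,-1]}'
python3 - <<'E'
from h import *
goal(.479,.204,.2,170)
E
```

```text
time_s: 4.8
ee_pos: [0.5233, -0.276, 0.0921]
ee_rot: [0.204, 3.134, -0.001]
contact_force: [0.2, -0.5, 0.1]
gripper_width: 0.295
grasp_force: 0.0
time_s: 5.3
ee_pos: [0.5235, -0.2761, 0.0927]
ee_rot: [0.204, 3.133, -0.002]
contact_force: [-0.2, 0.1, 5.5]
gripper_width: 0.081
grasp_force: 60.0
t 5.3 pos [ 0.5235 -0.2761  0.0927] zax [ 0.002 -0.001 -1.   ] yhead 82.57 J6 -2.044 w 0.081 F [-0.2  0.1  5.5] 60.0
dp [ 3.534 15.672 -3.603] yaw(tool z down => neg of ccw): -1.526
```

```bash
python3 -m inch '{"dp":[[0,0,-0.3],[0,0,-0.8],[0,0,-1],[0,0,-1],[0,0.3,-0.5]],"yaw":[0,0,0,0,0],"fingers":[-1,-1,-1,-1,-1]}'
python3 -m inch '{"dp":[[0.23,1,0],[0.23,1,0],[0.23,1,0],[0.23,1,0],[0.23,1,0]],"yaw":[0,0,0,0,0],"fingers":[-1,-1,-1,-1,-1]}' >/dev/null
python3 -m inch '{"dp":[[0.23,1,0],[0.23,1,0],[0.23,1,0],[0.23,1,0],[0.23,1,0]],"yaw":[0,0,0,0,0],"fingers":[-1,-1,-1,-1,-1]}' >/dev/null
python3 -m inch '{"dp":[[0.23,1,0],[0.23,1,0],[0.23,1,0],[0.23,0.5,0],[0,0,0]],"yaw":[0,0,0,0,0.17],"fingers":[-1,-1,-1,-1,-1]}' >/dev/null
python3 -m inch '{"dp":[[0,0,0],[0,0,0],[0,0,0],[0,0,0],[0,0,0]],"yaw":[0.18,0.18,0.18,0.18,0.18],"fingers":[-1,-1,-1,-1,-1]}' >/dev/null
python3 -m inch '{"dp":[[0,0,0],[0,0,0],[0,0,0],[0,0,0],[0,0,0]],"yaw":[0.18,0.18,0.18,0,0],"fingers":[-1,-1,-1,-1,-1]}'
python3 - <<'E'
from h import *
goal(.479,.204,.2,170)
f,W,T=pts('wrist'); cv2.imwrite('pics/w2.png',f); np.save('w2.npy',W)
E
```

```text
time_s: 5.92
ee_pos: [0.5244, -0.267, 0.2012]
ee_rot: [0.205, 3.133, -0.002]
contact_force: [0.3, -0.1, -0.9]
gripper_width: 0.08
grasp_force: 59.1
time_s: 9.05
ee_pos: [0.4803, 0.1473, 0.1993]
ee_rot: [-2.398, -2.029, 0.001]
contact_force: [0.5, 0.3, -0.2]
gripper_width: 0.085
grasp_force: 59.3
t 9.05 pos [0.4803 0.1473 0.1993] zax [-0. -0. -1.] yhead -9.55 J6 0.326 w 0.085 F [ 0.5  0.3 -0.2] 59.3
dp [ 1.856 -0.355 -0.023] yaw(tool z down => neg of ccw): 0.008
```

View pics/w2.png

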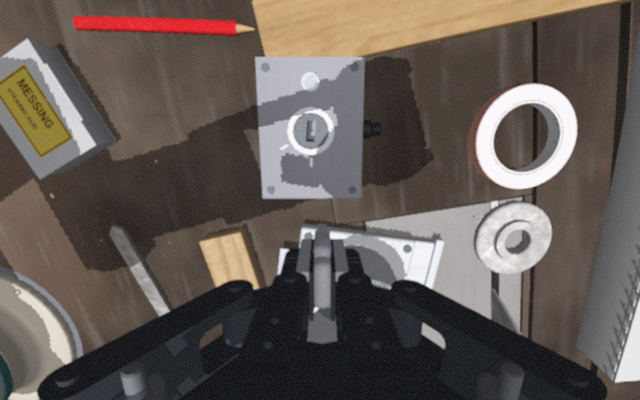

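The slot is at about (311,131) in the collar, running nearly vertical in the image. The key is in the fingers at (322,250).

Run:
```python
from h import *
W=np.load('w2.npy'); f=cv2.imread('pics/w2.png')
def rect(Q,name):
    r=cv2.minAreaRect((Q[:,:2]*1000).astype(np.float32)); print(name,len(Q),'rect',np.round(r[0],1),np.round(r[1],1),round(r[2],1),'z',np.median(Q[:,2]).round(4))
Q=W[50:205,245:375].reshape(-1,3);rect(Q[(Q[:,2]>.06)&(Q[:,2]<.078)],'box')
S=W[110:152,290:332]; g=cv2.cvtColor(f,6)[110:152,290:332]
Q=S.reshape(-1,3); gg=g.reshape(-1)
# collar: bright
m=(gg>180)&(abs(Q[:,2]-.07)<.01); q=Q[m][:,:2];A=np.c_[2*q,np.ones(len(q))];s=np.linalg.lstsq(A,(q**2).sum(1),rcond=None)[0];print('collar',m.sum(),s[:2],np.sqrt(s[2]+s[0]**2+s[1]**2))
m=(Q[:,2]<.062); print('deep',m.sum()); rect(Q[m],'deep') if m.sum()>3 else 0
print(g[8:34,10:32])
cv2.imwrite('pics/c2.png',np.hstack([cv2.resize(f[105:157,285:337],(400,400),interpolation=0),cv2.resize(f[215:315,270:370],(400,400),interpolation=2)]))
```

```text
box 14484 rect [479.3 203.9] [120.4  90.3] 80.4 z 0.069
collar 541 [0.47976656 0.20402682] 0.018093320890376102
deep 186
deep 186 rect [483.3 205.1] [22. 30.] 5.0 z 0.0353
[[135 144 143 145 147 150 145 147 147 146 148 146 147 148 151 152 146 147
  145 147 143 143]
 [147 152 147 144 146 144 145 138 142 142 146 145 142 149 149 149 151 144
  143 146 148 146]
 [152 153 150 147 146 144 144 126 118 128 135 133 138 151 161 154 151 147
  148 148 151 152]
 [151 148 144 145 146 152 141 110  87 108 117 119 134 162 177 173 156 151
  150 146 149 153]
 [149 147 145 146 148 149 140 101  80 100 110 121 141 173 182 174 157 147
  145 145 144 146]
 [154 150 147 146 148 145 132  97  88 108 114 126 158 181 187 176 157 146
  146 144 146 146]
 [156 152 147 148 148 148 132 100  87 104 110 128 167 185 184 170 156 152
  144 145 146 144]
 [150 149 146 145 148 151 136  96  90 104 112 129 163 184 183 171 156 150
  147 148 146 146]
 [148 145 148 148 150 148 131  89  86 107 109 128 167 183 183 170 153 148
  148 150 146 145]
 [153 150 148 144 146 145 123  85  93 110 113 126 165 183 183 167 151 147
  146 147 149 150
[... 790 characters left out ...]
6 122 133 131 138 150 153 150
  153 151 151 150]
 [149 151 150 148 145 133 103  83 102 111 110 109 111 117 130 147 149 149
  150 148 150 152]
 [152 152 146 149 147 130  96  76  92 103 104 105 107 113 128 144 151 148
  148 150 149 151]
 [146 149 149 149 152 131  93  62  66  66  77  82  84  94 124 144 146 147
  150 149 146 146]
 [148 145 152 150 149 131  93  67  57  62  60  54  58  79 125 143 147 147
  146 145 143 125]
 [147 149 153 150 146 131 118 102 105 100  96  89  92  98 130 144 146 147
  143 143 140 117]
 [143 151 152 149 148 143 141 142 141 138 134 130 130 132 138 143 147 147
  146 137 126 106]
 [136 145 152 154 151 145 146 152 147 147 143 149 148 151 147 146 146 143
  140 121 100  85]]
```

View pics/c2.png

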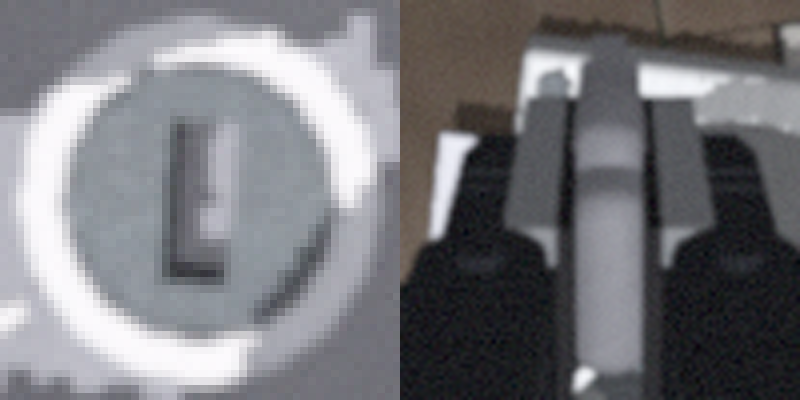

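Run:
```python
from h import *
s=manip.observe(); c=vision.read_camera('wrist')
T=np.eye(4);T[:3,:3]=R.from_rotvec(s['ee_rot']).as_matrix();T[:3,3]=s['ee_pos'];T=T@np.array(c['mount'])
p=np.array([[306.9,119.7],[305.7,141.3],[315.7,120.1],[314.2,141.3],[310.9,131]])
n=cv2.undistortPoints(p.reshape(-1,1,2),c['mtx'],np.array(c['D'])).reshape(-1,2)
d=np.c_[n[:,0],-n[:,1],-np.ones(len(n))]@T[:3,:3].T
w=T[:3,3]+d*((.0695-T[2,3])/d[:,2])[:,None]; print((w*1000).round(1))
m=(w[0]+w[1]+w[2]+w[3])/4; print('c',m); 
for a,b in((0,1),(2,3)): v=w[a]-w[b]; print(np.linalg.norm(v),np.degrees(np.arctan2(v[1],v[0])))
goal(.4795,.204,.13,168)
```

```text
[[478.4 214.1  69.5]
 [474.1 196.3  69.5]
 [485.8 212.5  69.5]
 [481.4 195.1  69.5]
 [480.1 204.2  69.5]]
c [0.47993332 0.2045056  0.0695    ]
0.018317879311577887 76.47704265875625
0.0179938532169778 75.99695444097897
t 9.15 pos [0.4804 0.1474 0.1994] zax [-0. -0. -1.] yhead -9.6 J6 0.327 w 0.083 F [ 0.1  0.3 -0.6] 59.3
dp [ 1.855 -0.344  2.314] yaw(tool z down => neg of ccw): 0.042
```

```bash
python3 -m inch '{"dp":[[0.6,-0.11,0.2],[0.6,-0.11,0.7],[0.65,-0.11,0.7],[0,0,0.6],[0,0,0]],"yaw":[0,0,0,0,0.071],"fingers":[-1,-1,-1,-1,-1]}' >/dev/null
python3 -m inch '{"dp":[[0,0,0],[0,0,0]],"yaw":[0,0],"fingers":[-1,-1]}'
python3 - <<'E'
from h import *
goal(.4797,.2042,.108,-13.7)
E
```

```text
time_s: 10.02
ee_pos: [0.4802, 0.2045, 0.1336]
ee_rot: [-2.47, -1.941, -0.001]
contact_force: [-0.1, -0.3, -0.9]
gripper_width: 0.086
grasp_force: 59.3
t 10.03 pos [0.4802 0.2045 0.1336] zax [ 0.  0. -1.] yhead -13.66 J6 0.507 w 0.086 F [-0.1 -0.3 -0.9] 59.3
dp [-0.014 -0.014  0.852] yaw(tool z down => neg of ccw): 0.001
```

```bash
python3 -m inch '{"dp":[[-0.014,-0.014,0.4],[0,0,0.45],[0,0,0.2],[0,0,0.2],[0,0,0]],"yaw":[0,0,0,0,0],"fingers":[-1,-1,-1,-1,-1]}'
```

```text
time_s: 10.65
ee_pos: [0.4795, 0.2035, 0.0955]
ee_rot: [-2.471, -1.939, 0.001]
contact_force: [0.3, 0.4, -0.6]
gripper_width: 0.083
grasp_force: 59.3
```

```bash
python3 -m inch '{"dp":[[0,0.02,0.2],[0,0,0.2],[0,0,0.15],[0,0,0.0]],"yaw":[0,0,0,0],"fingers":[-1,-1,-1,-1]}'
python3 -m inch '{"dp":[[0,0,0.05],[0,0,0]],"yaw":[0,0],"fingers":[-1,-1]}'
```

```text
time_s: 11.15
ee_pos: [0.48, 0.2034, 0.079]
ee_rot: [-2.471, -1.939, 0.001]
contact_force: [0.7, -0.7, -0.4]
gripper_width: 0.084
grasp_force: 59.3
time_s: 11.4
ee_pos: [0.4802, 0.2034, 0.078]
ee_rot: [2.471, 1.94, 0.0]
contact_force: [-0.0, -0.0, -1.0]
gripper_width: 0.082
grasp_force: 59.3
```

```bash
python3 -m inch '{"dp":[[0,0,0.03],[0,0,0],[0,0,0],[0,0,0],[0,0,0]],"yaw":[0.1,0.15,0.15,0.15,0.15],"fingers":[-1,-1,-1,-1,-1]}'
python3 -m inch '{"dp":[[0,0,0],[0,0,0],[0,0,0],[0,0,0],[0,0,0]],"yaw":[0.15,0.15,0.1,0.05,0],"fingers":[-1,-1,-1,-1,-1]}'
python3 - <<'E'
from h import *
goal(.4797,.2042,.108,-13.7); print(manip.observe()['moment'])
E
```

```text
time_s: 12.02
ee_pos: [0.4796, 0.204, 0.0777]
ee_rot: [-2.988, -0.966, 0.001]
contact_force: [-2.2, 1.6, 3.1]
gripper_width: 0.079
grasp_force: 59.8
time_s: 12.65
ee_pos: [0.4795, 0.2041, 0.0777]
ee_rot: [-3.127, -0.284, 0.001]
contact_force: [-4.2, 2.1, 5.6]
gripper_width: 0.081
grasp_force: 60.0
t 12.65 pos [0.4795 0.2041 0.0777] zax [-0.001  0.001 -1.   ] yhead -79.64 J6 1.656 w 0.081 F [-4.2  2.1  5.6] 60.0
dp [ 0.006 -0.003 -1.011] yaw(tool z down => neg of ccw): -1.151 
[0.43485375 0.60682975 0.06041409]
```

```bash
for i in 1; do python3 -m inch '{"dp":[[0,0,0],[0,0,0]],"yaw":[0.06,0],"fingers":[-1,-1]}'; python3 -c "
from h import *;print(manip.observe()['moment'])"
python3 -m inch '{"dp":[[0,0,0],[0,0,0]],"yaw":[0.06,0],"fingers":[-1,-1]}'; python3 -c "
from h import *;print(manip.observe()['moment'])"; done
```

```text
time_s: 12.9
ee_pos: [0.4796, 0.2041, 0.0777]
ee_rot: [-3.134, -0.191, 0.001]
contact_force: [-3.1, 2.6, 6.4]
gripper_width: 0.085
grasp_force: 60.2
[0.55575385 0.61343737 0.19841874]
time_s: 13.15
ee_pos: [0.4798, 0.2042, 0.0777]
ee_rot: [-3.139, -0.098, 0.0]
contact_force: [-2.9, 3.0, 5.7]
gripper_width: 0.082
grasp_force: 60.2
[0.65445049 0.57561137 0.35766383]
```

The moment has risen to 0.36 N m, so the barrel is at its stop. I'll release the key, lift, and look into the spigot on the way.

```bash
python3 -m inch '{"dp":[[0,0,0],[0,0,0],[0,0,0],[0,0,-0.4],[0,0,-0.8]],"yaw":[0,0,0,0,0],"fingers":[-0.2,0,0.2,0.3,0.3]}'
python3 -m inch '{"dp":[[0,0,-1],[0,0,-1],[0.3,0.5,-1],[0.3,1,-0.8],[0.3,1,0]],"yaw":[0,0,0,0,0],"fingers":[0.3,0.3,0.3,0.3,0.3]}' >/dev/null
python3 -m inch '{"dp":[[0.2,1,0],[0,1,0],[0,1,0],[0,0.5,0],[0,0,0]],"yaw":[0,0,0,0,0],"fingers":[0.3,0.3,0.3,0.3,0.3]}'
python3 - <<'E'
from h import *
goal(.44,-.265,.24,-97.25)
f,W,T=pts('wrist'); cv2.imwrite('pics/w3.png',f); np.save('w3.npy',W);np.save('T3.npy',T)
E
```

```text
time_s: 13.78
ee_pos: [0.4797, 0.2031, 0.1133]
ee_rot: [3.14, 0.095, -0.003]
contact_force: [0.1, -0.2, 0.1]
gripper_width: 0.65
grasp_force: 0.0
time_s: 15.02
ee_pos: [0.5242, 0.0253, 0.2275]
ee_rot: [-3.14, -0.093, -0.001]
contact_force: [0.1, 0.6, 0.0]
gripper_width: 0.649
grasp_force: 0.0
t 15.03 pos [0.5242 0.0253 0.2275] zax [ 0.001  0.    -1.   ] yhead -86.61 J6 1.427 w 0.649 F [0.1 0.6 0. ] 0.0
dp [-3.373  9.493 -0.423] yaw(tool z down => neg of ccw): 0.186
```

View pics/w3.png

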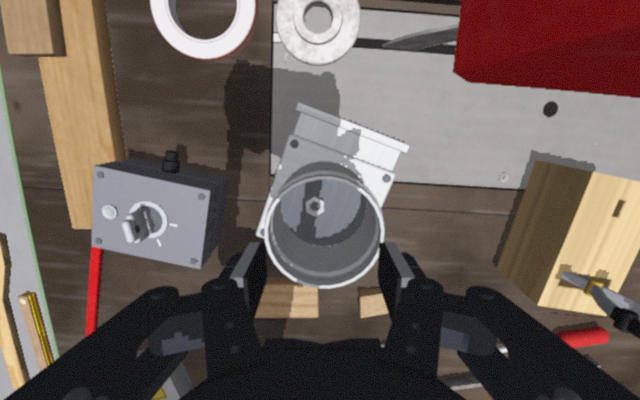

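The key stands turned in the switch at (145,222). The nut is at (316,206) on the spigot floor, with the rim around (325,235).

Run:
```python
from h import *
W=np.load('w3.npy'); f=cv2.imread('pics/w3.png')
def rect(Q,name):
    r=cv2.minAreaRect((Q[:,:2]*1000).astype(np.float32)); print(name,len(Q),'rect',np.round(r[0],1),np.round(r[1],1),round(r[2],1),'z',np.median(Q[:,2]).round(4),Q[:,2].max().round(4))
Q=W[190:260,110:180].reshape(-1,3);rect(Q[Q[:,2]>.085],'key');rect(Q[Q[:,2]>.102],'keytop')
Q=W[192:220,300:332].reshape(-1,3);m=(Q[:,2]>.033)&(Q[:,2]<.045);rect(Q[m],'nut');print('mean',Q[m].mean(0), 'floor',np.median(Q[(Q[:,2]<.032)][:,2]))
h=cv2.convexHull((Q[m][:,:2]*1e4).astype(np.float32)); h=cv2.approxPolyDP(h,15,True)[:,0]/10; print(h.round(1))
# hexagon fit: width function of hull mod 60
q=Q[m][:,:2]*1000
a=np.arange(0,180,5); wd=[np.ptp(q@[np.cos(np.radians(t)),np.sin(np.radians(t))]) for t in a]; print(dict(zip(a.tolist(),np.round(wd,1))))
Q=W[150:300,255:395].reshape(-1,3);m=(Q[:,2]>.113)&(Q[:,2]<.124)&(np.hypot(Q[:,0]-.491,Q[:,1]-.021)<.06);q=Q[m][:,:2]
A=np.c_[2*q,np.ones(len(q))];s=np.linalg.lstsq(A,(q**2).sum(1),rcond=None)[0];print('rim',m.sum(),s[:2],np.sqrt(s[2]+s[0]**2+s[1]**2))
cv2.imwrite('pics/c3.png',cv2.resize(f[191:221,301:331],(480,480),interpolation=2))
```

```text
key 585 rect [480.  202.9] [29.5  8.8] 9.6 z 0.0978 0.1081
keytop 204 rect [479.7 203.3] [21.9  7.9] 11.4 z 0.1057 0.1081
nut 203 rect [493.6  31.8] [19.9 21.5] 38.0 z 0.037 0.0387
mean [0.49412875 0.03176687 0.03674842] floor 0.02731683554619696
[[505.   32.8]
 [498.5  41.5]
 [487.9  41. ]
 [482.5  30.5]
 [489.3  21.8]
 [498.9  22.4]]
{0: np.float64(22.4), 5: np.float64(22.5), 10: np.float64(22.5), 15: np.float64(22.3), 20: np.float64(21.9), 25: np.float64(21.3), 30: np.float64(20.7), 35: np.float64(20.2), 40: np.float64(20.1), 45: np.float64(20.7), 50: np.float64(21.1), 55: np.float64(21.5), 60: np.float64(21.7), 65: np.float64(21.8), 70: np.float64(21.7), 75: np.float64(21.5), 80: np.float64(21.0), 85: np.float64(20.5), 90: np.float64(19.7), 95: np.float64(19.6), 100: np.float64(20.3), 105: np.float64(20.9), 110: np.float64(21.3), 115: np.float64(21.6), 120: np.float64(21.7), 125: np.float64(21.6), 130: np.float64(21.4), 135: np.float64(21.2), 140: np.float64(20.8), 145: np.float64(20.7), 150: np.float64(20.4), 155: np.float64(20.4), 160: np.float64(20.7), 165: np.float64(21.2), 170: np.float64(21.7), 175: np.float64(22.1)}
rim 1412 [0.49248364 0.02162323] 0.050876053976834534
```

View pics/c3.png

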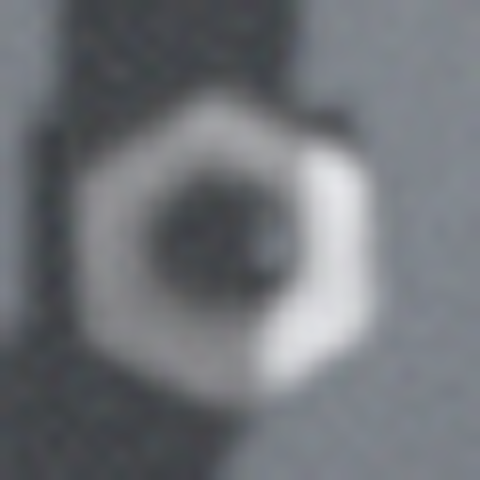

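Barrel angle from the key's heading works out at about 1.05, so the switch is isolated. The nut is at (0.4937, 0.0317), with a flat pair along heading 94.7°. Next the tongs.

```bash
python3 -m inch '{"dp":[[-0.2,0.5,0],[-0.4,1,0],[-0.4,1,0],[-0.4,1,0],[-0.4,1,0]],"yaw":[0,0,0,0,0],"fingers":[1,1,1,1,1]}' >/dev/null
python3 -m inch '{"dp":[[-0.4,1,0],[-0.4,1,0],[-0.4,1,0],[-0.3,1,0],[0,0.5,0]],"yaw":[0,0,0,0,0],"fingers":[1,1,1,1,1]}' >/dev/null
python3 -m inch '{"dp":[[0,0.4,0],[0,0,0],[0,0,0],[0,0,0]],"yaw":[0,0.186,0,0],"fingers":[1,1,1,1]}'
python3 - <<'E'
from h import *
goal(.4397,-.2646,.131,-97.25)
f,W,T=pts('wrist')
Q=W.reshape(-1,3);Q=Q[(Q[:,2]>.145)&(Q[:,2]<.19)&(abs(Q[:,0]-.44)<.03)&(abs(Q[:,1]+.2646)<.036)]
r=cv2.minAreaRect((Q[:,:2]*1000).astype(np.float32));print(len(Q),r,Q[:,2].max())
E
```

```text
time_s: 16.82
ee_pos: [0.4426, -0.2612, 0.227]
ee_rot: [-3.135, 0.191, 0.0]
contact_force: [0.3, 0.1, -0.2]
gripper_width: 1.002
grasp_force: 0.0
t 16.82 pos [ 0.4426 -0.2612  0.227 ] zax [ 0.  0. -1.] yhead -96.98 J6 1.024 w 1.002 F [ 0.3  0.1 -0.2] 0.0
dp [-0.083  0.124  3.202] yaw(tool z down => neg of ccw): 0.005 
1045 ((439.833984375, -264.2645263671875), (59.09748458862305, 17.89748764038086), 82.7781753540039) 0.18285977918011584
```

```bash
python3 -m inch '{"dp":[[-0.085,0.115,0.5],[0,0,1],[0,0,1],[0,0,0.7],[0,0,0]],"yaw":[0.005,0,0,0,0],"fingers":[1,1,1,1,1]}'
python3 -m inch '{"dp":[[0,0,0],[0,0,0],[0,0,0],[0,0,0],[0,0,0]],"yaw":[0,0,0,0,0],"fingers":[0.6,0.4,0.25,0.15,0.15]}'
python3 - <<'E'
from h import *
goal(.4397,-.2646,.131,-97.25)
E
```

```text
time_s: 17.5
ee_pos: [0.4378, -0.2637, 0.1288]
ee_rot: [-3.132, 0.203, 0.007]
contact_force: [-0.4, -0.4, -0.1]
gripper_width: 0.997
grasp_force: 0.0
time_s: 18.12
ee_pos: [0.4433, -0.2682, 0.1364]
ee_rot: [3.127, -0.203, 0.017]
contact_force: [-0.0, 0.4, 19.2]
gripper_width: 0.578
grasp_force: 11.6
t 18.12 pos [ 0.4433 -0.2682  0.1364] zax [ 0.01  -0.009 -1.   ] yhead -97.44 J6 1.023 w 0.578 F [-0.   0.4 19.2] 11.6
dp [-0.136 -0.105  0.179] yaw(tool z down => neg of ccw): -0.003
```

```bash
python3 -m inch '{"dp":[[0,0,-0.3],[0,0,-0.5],[0,0,-0.8],[0,0,-0.8],[0,0,-0.8]],"yaw":[0,0,0,0,0],"fingers":[0.15,0.15,0.15,0.15,0.15]}'
python3 -m inch '{"dp":[[0,0,-0.8],[0,0,-0.6],[0,0,0]],"yaw":[0,0,0],"fingers":[0.15,0.15,0.15]}'
python3 - <<'E'
from h import *
goal(.4937,.0317,.27,-85.3)
for n in ['top','side']:
    f,W,T=pts(n)
    if n=='side': cv2.imwrite('pics/s4.png',f); np.save('s4.npy',W)
E
```

```text
time_s: 18.75
ee_pos: [0.4391, -0.2646, 0.228]
ee_rot: [-3.134, 0.204, 0.001]
contact_force: [0.0, -0.2, -0.5]
gripper_width: 0.577
grasp_force: 5.2
time_s: 19.12
ee_pos: [0.4399, -0.2652, 0.2706]
ee_rot: [3.133, -0.204, 0.004]
contact_force: [0.4, -0.8, -1.1]
gripper_width: 0.575
grasp_force: 5.2
t 19.12 pos [ 0.4399 -0.2652  0.2706] zax [ 0.002 -0.002 -1.   ] yhead -97.45 J6 1.023 w 0.575 F [ 0.4 -0.8 -1.1] 5.2
dp [ 4.9200e-01 -1.0046e+01  7.0000e-03] yaw(tool z down => neg of ccw): -0.212
```

View pics/s4.png

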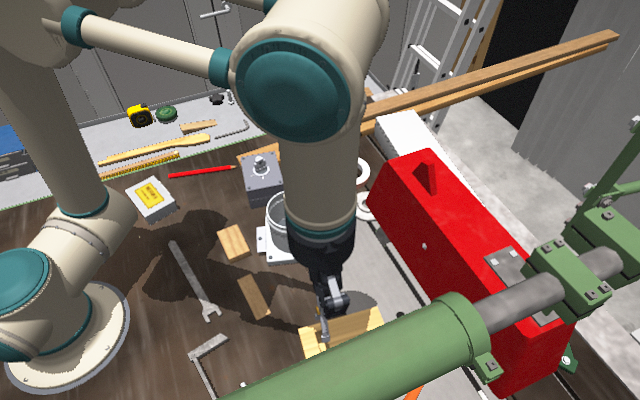

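```bash
python3 -m inch '{"dp":[[0.05,-0.5,0],[0.05,-1,0],[0.05,-1,0],[0.05,-1,0],[0.05,-1,0]],"yaw":[0,0,0,0,0],"fingers":[0.15,0.15,0.15,0.15,0.15]}' >/dev/null
python3 -m inch '{"dp":[[0.05,-1,0],[0.05,-1,0],[0.05,-1,0],[0.05,-1,0],[0.05,-1,0]],"yaw":[0,0,0,0,0],"fingers":[0.15,0.15,0.15,0.15,0.15]}' >/dev/null
python3 -m inch '{"dp":[[0,-0.54,0],[0,0,0],[0,0,0],[0,0,0]],"yaw":[0,-0.1,-0.112,0],"fingers":[0.15,0.15,0.15,0.15]}'
python3 - <<'E'
from h import *
goal(.4937,.0317,.27,-85.3)
f,W,T=pts('wrist'); cv2.imwrite('pics/w5.png',f); np.save('w5.npy',W);np.save('T5.npy',T)
E
```

```text
time_s: 20.98
ee_pos: [0.4929, 0.032, 0.2687]
ee_rot: [3.139, 0.127, -0.002]
contact_force: [-0.7, -0.9, -1.6]
gripper_width: 0.574
grasp_force: 5.2
t 20.98 pos [0.4929 0.032  0.2687] zax [-0.001 -0.    -1.   ] yhead -85.38 J6 1.414 w 0.574 F [-0.7 -0.9 -1.6] 5.2
dp [ 0.024  0.012 -0.044] yaw(tool z down => neg of ccw): -0.001
```

View pics/w5.png

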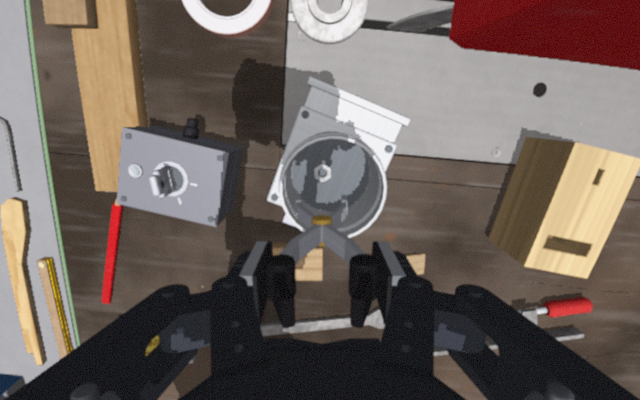

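The tongs are in the fingers with the pivot at (322,220). The nut is at (323,172) and the block is empty of tongs and key. I'll check the tongs' 3D shape and redo the nut.

Run:
```python
from h import *
W=np.load('w5.npy')
Q=W.reshape(-1,3)
m=(Q[:,2]>.035)&(Q[:,2]<.045)&(np.hypot(Q[:,0]-.494,Q[:,1]-.032)<.014);print('nut',m.sum(),Q[m].mean(0),(Q[m].max(0)+Q[m].min(0))/2)
m=(Q[:,2]>.15)&(Q[:,2]<.30)&(np.hypot(Q[:,0]-.493,Q[:,1]-.032)<.04)
t=Q[m]
for a in np.arange(.15,.30,.01):
    s=t[(t[:,2]>=a)&(t[:,2]<a+.01)]
    if len(s): print(a.round(3),len(s),'x',s[:,0].min().round(4),s[:,0].max().round(4),'y',s[:,1].min().round(4),s[:,1].max().round(4))
for v in range(175,235,6): print(v,[f"{W[v,u,2]:.3f}" for u in range(295,352,6)])
```

```text
nut 160 [0.49365221 0.03191865 0.03698437] [0.49341924 0.03164133 0.03703196]
0.15 10 x 0.494 0.4984 y 0.0126 0.0548
0.16 35 x 0.4942 0.4983 y 0.0119 0.0544
0.17 83 x 0.4827 0.4983 y 0.0118 0.0537
0.18 73 x 0.485 0.497 y 0.0136 0.0522
0.19 155 x 0.485 0.497 y 0.0148 0.0504
0.2 184 x 0.4851 0.4968 y 0.0184 0.0462
0.21 101 x 0.4869 0.497 y 0.0224 0.0423
0.22 78 x 0.4938 0.5006 y 0.0262 0.0392
0.23 342 x 0.4828 0.5003 y 0.0262 0.041
0.24 428 x 0.485 0.4987 y 0.0205 0.0445
0.25 490 x 0.4851 0.4992 y 0.0164 0.0492
0.26 354 x 0.4855 0.4996 y 0.0139 0.0512
0.27 405 x 0.4927 0.5065 y -0.0046 0.0693
0.28 874 x 0.4797 0.5068 y -0.0056 0.0705
0.29 2537 x 0.4799 0.5073 y -0.006 0.0707
175 ['0.027', '0.026', '0.029', '0.028', '0.028', '0.027', '0.028', '0.027', '0.028', '0.028']
181 ['0.028', '0.027', '0.027', '0.027', '0.027', '0.028', '0.027', '0.028', '0.028', '0.027']
187 ['0.027', '0.026', '0.027', '0.027', '0.029', '0.027', '0.026', '0.026', '0.028', '0.027']
193 ['0.033', '0.028', '0.027', '0.026', '0.028', '0.027', '0.026', '0.026', '0.027', '0.026']
199 ['0.170', '0.027', '0.028', '0.027', '0.027', '0.027', '0.028', '0.027', '0.171', '0.028']
205 ['0.173', '0.185', '0.029', '0.028', '0.028', '0.026', '0.027', '0.027', '0.184', '0.029']
211 ['0.088', '0.197', '0.202', '0.039', '0.031', '0.028', '0.027', '0.202', '0.193', '0.043']
217 ['0.097', '0.197', '0.211', '0.226', '0.226', '0.226', '0.215', '0.207', '0.192', '0.066']
223 ['0.117', '0.098', '0.210', '0.231', '0.233', '0.233', '0.228', '0.206', '0.076', '0.084']
229 ['-0.000', '0.118', '0.240', '0.243', '0.236', '0.240', '0.242', '0.091', '0.092', '0.094']
```

```bash
python3 -m inch '{"dp":[[0.08,0.04,0.2],[0,0,0.7],[0,0,0.9],[0,0,0.9],[0,0,0.6]],"yaw":[0,0,0,0,0],"fingers":[0.15,0.15,0.15,0.15,0.15]}'
python3 -m inch '{"dp":[[0,0,0.3],[0,0,0],[0,0,0]],"yaw":[0,0,0],"fingers":[0.15,0.15,0.15]}'
python3 - <<'E'
from h import *
goal(.495,.0305,.146,-85.3)
f,W,T=pts('wrist'); cv2.imwrite('pics/w6.png',f[80:380,120:520]); np.save('w6.npy',W);np.save('T6.npy',T)
Q=W.reshape(-1,3)
m=(Q[:,2]>.036)&(Q[:,2]<.16)&(np.hypot(Q[:,0]-.493,Q[:,1]-.032)<.034)&(np.hypot(Q[:,0]-.492,Q[:,1]-.0215)<.045)
t=Q[m]
for a in np.arange(.03,.16,.01):
    s=t[(t[:,2]>=a)&(t[:,2]<a+.01)]
    if len(s): print(a.round(3),len(s),'x',s[:,0].min().round(4),s[:,0].max().round(4),'y',s[:,1].min().round(4),s[:,1].max().round(4))
E
```

```text
time_s: 21.65
ee_pos: [0.4952, 0.0307, 0.1683]
ee_rot: [-3.139, -0.126, 0.003]
contact_force: [-0.4, -0.3, -1.1]
gripper_width: 0.575
grasp_force: 5.2
time_s: 22.02
ee_pos: [0.4966, 0.0308, 0.1618]
ee_rot: [3.139, 0.128, 0.003]
contact_force: [0.4, -0.2, -0.9]
gripper_width: 0.576
grasp_force: 5.2
t 22.02 pos [0.4966 0.0308 0.1618] zax [ 0.002 -0.    -1.   ] yhead -85.33 J6 1.411 w 0.576 F [ 0.4 -0.2 -0.9] 5.2
dp [-0.055  0.004  0.527] yaw(tool z down => neg of ccw): -0.001 
0.03 267 x 0.4829 0.5045 y 0.0217 0.0413
0.04 2 x 0.4982 0.4985 y 0.052 0.0529
0.05 33 x 0.4977 0.5023 y 0.0106 0.0536
0.06 81 x 0.4865 0.5022 y 0.0105 0.0527
0.07 51 x 0.489 0.5012 y 0.0125 0.0509
0.08 136 x 0.489 0.501 y 0.0126 0.0496
0.09 177 x 0.4886 0.5006 y 0.0158 0.0465
0.1 159 x 0.49 0.5004 y 0.0202 0.0424
0.11 31 x 0.5026 0.5037 y 0.026 0.0374
0.12 271 x 0.486 0.5042 y 0.025 0.0379
0.13 413 x 0.4892 0.5022 y 0.0217 0.0413
0.14 473 x 0.4889 0.5029 y 0.0164 0.0466
0.15 408 x 0.489 0.5032 y 0.0132 0.0497
```

View pics/w6.png

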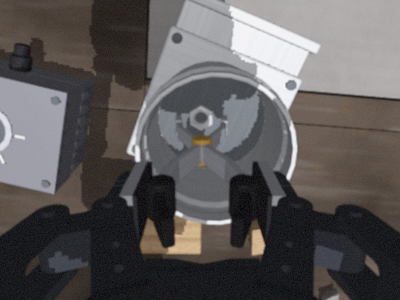

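The jaws straddle the nut inside the spigot, nut at (202,120) in the crop. Next I lower the rest of the way.

```bash
python3 -m inch '{"dp":[[-0.045,0,0.2],[0,0,0.2],[0,0,0.13],[0,0,0],[0,0,0]],"yaw":[0,0,0,0,0],"fingers":[0.15,0.15,0.15,0.15,0.15]}'
python3 -m inch '{"dp":[[0,0,0],[0,0,0],[0,0,0],[0,0,0],[0,0,0]],"yaw":[0,0,0,0,0],"fingers":[0.05,0,-0.05,-0.1,-0.15]}'
```

```text
time_s: 22.7
ee_pos: [0.4947, 0.0307, 0.1452]
ee_rot: [-3.139, -0.129, -0.0]
contact_force: [0.4, 0.2, -2.3]
gripper_width: 0.572
grasp_force: 5.2
time_s: 23.32
ee_pos: [0.495, 0.0305, 0.1456]
ee_rot: [3.138, 0.129, 0.002]
contact_force: [-0.1, 0.5, 1.1]
gripper_width: 0.423
grasp_force: 7.6
```

```bash
python3 -m inch '{"dp":[[0,0,0],[0,0,0],[0,0,0],[0,0,0]],"yaw":[0,0,0,0],"fingers":[-0.2,-0.3,-0.5,-1]}'
python3 -m inch '{"dp":[[0,0,0],[0,0,0],[0,0,0]],"yaw":[0,0,0],"fingers":[-1,-1,-1]}'
```

```text
time_s: 23.82
ee_pos: [0.4954, 0.0305, 0.1463]
ee_rot: [3.138, 0.129, 0.004]
contact_force: [-0.5, -0.8, 6.3]
gripper_width: 0.389
grasp_force: 58.9
time_s: 24.2
ee_pos: [0.4954, 0.0305, 0.1463]
ee_rot: [3.138, 0.129, 0.004]
contact_force: [-0.4, -0.4, 7.4]
gripper_width: 0.389
grasp_force: 58.9
```

```bash
python3 -m inch '{"dp":[[0,0,-0.15],[0,0,-0.3],[0,0,-0.5],[0,0,-0.6],[0,0,-0.7]],"yaw":[0,0,0,0,0],"fingers":[-1,-1,-1,-1,-1]}'
python3 -m inch '{"dp":[[0,0,-0.8],[0,0,-0.8],[0,0,-0.8],[0,0,-0.8],[0,0,-0.6]],"yaw":[0,0,0,0,0],"fingers":[-1,-1,-1,-1,-1]}'
python3 -m inch '{"dp":[[0,0,-0.3],[0,0,0],[0,0,0],[0,0,0]],"yaw":[0,0,0,0],"fingers":[-1,-1,-1,-1]}'
python3 - <<'E'
from h import *
f,W,T=pts('wrist')
Q=W.reshape(-1,3)
m=(Q[:,2]>.033)&(Q[:,2]<.045)&(np.hypot(Q[:,0]-.494,Q[:,1]-.032)<.02);print('on floor',m.sum())
m=(Q[:,2]>.16)&(Q[:,2]<.24)&(np.hypot(Q[:,0]-.494,Q[:,1]-.032)<.03);t=Q[m]
for a in np.arange(.16,.24,.01):
    s=t[(t[:,2]>=a)&(t[:,2]<a+.01)]
    if len(s): print(a.round(3),len(s),'x',s[:,0].min().round(4),s[:,0].max().round(4),'y',s[:,1].min().round(4),s[:,1].max().round(4))
cv2.imwrite('pics/end.png',f[80:380,120:520])
E
```

```text
time_s: 24.82
ee_pos: [0.4945, 0.0308, 0.2139]
ee_rot: [-3.139, -0.128, -0.0]
contact_force: [1.0, -1.2, -2.1]
gripper_width: 0.387
grasp_force: 59.6
time_s: 25.45
ee_pos: [0.4947, 0.0308, 0.3288]
ee_rot: [3.139, 0.129, 0.003]
contact_force: [0.1, -0.4, -1.5]
gripper_width: 0.384
grasp_force: 59.6
time_s: 25.95
ee_pos: [0.4942, 0.0308, 0.3349]
ee_rot: [-3.139, -0.128, 0.003]
contact_force: [-0.2, 0.2, -1.4]
gripper_width: 0.388
grasp_force: 59.6
on floor 0
0.21 47 x 0.4869 0.5043 y 0.0196 0.0454
0.22 374 x 0.4826 0.5044 y 0.0181 0.0459
0.23 64 x 0.4907 0.4988 y 0.0176 0.0463
```

View pics/end.png

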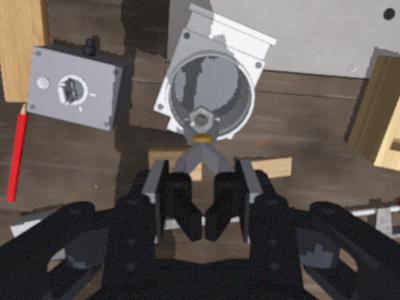

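The nut is in the jaws at (202,117), about 0.215 m up. The spigot is empty and the key is still turned in the switch. I'll hand in.

```bash
python3 -c "
from cell import manip
print(manip.finish_job())"
```

```text
the job is handed in; nothing more can be done
None
```

I handed the job in at about 26 s: the key is home in the switch and turned to its stop, and the squeezed tongs hold the nut still about 0.215 m above the table, roughly 10 cm above the spigot's rim; the judging result was not returned.

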